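# Raise a drive out of its test dock with the cam lever

### The job

The drive in the grey test dock has finished its test. Swing the dock's clear cover up by its blue tab and over until it rests back on its stop and let go of it, then turn the spring-loaded cam lever by its red grip until the drive is raised to its highest point, not past it, and finish while still holding the lever there so that a colleague can take the drive. Do not touch the drive, do not work the lever under the closed cover, and leave the other things on the bench where they are.

Things in the scene. Friction and masses are not known exactly. Their poses are not given: they have to be found in the camera images.
- dock: the grey test dock, fixed to the bench: a block 120 (x) x 130 (y) mm with its rim 56 mm above the bench and an open pocket 78 x 108 mm under the cover. Origin at the centre of its underside; own x points to the hinge side at the back, own y to its left, z up; the cam lever is on its right (-y) side, outside the block. The lever and cover both turn about axes parallel to the dock's own y. It stands at a yaw of up to about 0.3 rad
- cover (a joint): hinge angle of the clear black-framed cover (rad): 0 shut and level, grows as it opens up and away from the robot, about 1.57 upright, 1.80 on its stop (leaning back). Below about 1.5 it falls shut by itself, past upright it falls open onto the stop. Mass 0.14 kg
- cover_tab (a point): grip point in the middle of the blue tab that sticks out of the cover's front edge. The tab is 24 mm wide (along the dock's y), 10 mm thick and stands 45 mm out of the edge; the point lies 15 mm from its end, 147 mm from the hinge axis and 3 mm above the cover's hinge plane. Pinched across its width, it can pivot between the fingers as the cover swings
- cover_hinge (a point): point on the cover's hinge axis, in the middle, 60 mm above the bench at the dock's back edge; the axis is parallel to the dock's y. Two stop posts 92 mm high stand just behind it, 35 to 55 mm either side of the middle
- cam_lever (a joint): angle of the steel cam lever (rad): 0 at rest, where the lever points to the robot and 15 degrees above level; grows as its grip swings up and away from the robot; 1.31 with the lever straight up, which is the cam's highest lift; beyond that the lift falls again, up to the end at 2.1. A spring (0.06 N m at rest, 0.19 N m at the top) turns it back to 0 when it is let go
- lever_grip (a point): middle of the usable part of the lever's red round grip: 14 mm diameter, 64 mm long, lying along the dock's y and sticking out to the right of the lever's flat arm (the arm ends 33 mm to the left of this point, the grip 33 mm to the right). The point circles the lever's pivot at a radius of 90 mm; at rest it is about 59 mm above the bench
- lever_pivot (a point): point on the lever's pivot axis level with lever_grip along the dock's y: 36 mm above the bench, 125 mm to the right of the dock's centre; the axis is parallel to the dock's y
- ejector_plate (a joint): lift of the plate under the drive (m), driven by the cam: 0 down, 0.012 at the highest point (lever straight up); with d the lever's angle from straight up, the lift is about 0.012 - 0.0085 d^2
- drive_center (a point): centre of the drive (flat white-and-dark solid state drive, 70 x 100 x 10 mm, long side along the dock's y) lying loose on the plate in the pocket; 45 mm above the bench when down, 57 mm when fully raised
- multimeter: orange-and-black hand multimeter lying on the right, 157 x 77 x 49 mm; origin at the centre of its underside; a bystander
- solder_reel: reel of solder standing on its flange on the left, 52 mm across, 29 mm high; origin at the centre of its underside; a bystander
- flux_jar: amber jar with black lid on the left, 39 mm across, 31 mm high; origin at the centre of its underside; a bystander
- blue_driver: blue screwdriver lying on the left, 166 mm long, 21 mm thick; origin at the centre of its underside; a bystander

How it is judged:
By the outcome, as a careful person would: the job done as asked, in the order asked, and still so for the second after the job is handed in, while the arm keeps its last pose, push and grip.
It also fails if it takes over 51 s, if anything falls off the work surface, if the arm or the gripper's body presses on something with over 40 N, if the wrist force passes 120 N, or if a joint passes its speed limit or range.

### The arm

A 6-joint arm with a two-finger parallel gripper is mounted at the origin on a cart in front of the work surface, level with it; the furniture and walls round the work are solid. World frame = base frame: x ahead of the robot, y to its left, z up, the work surface at z = 0. Lengths are in m, angles in rad, forces in N, time in s.
With the tool pointing down it reaches from about 0.35 to 0.925 m from the base axis. Payload 6.4 kg.
Tool frame: the origin (TCP) lies midway between the tips of the shut fingers; the grasp point (between the pads) lies 19 mm behind it; z points along the fingers, y is the line along which they close (so a half turn about z gives the same grasp; the last joint's range is limited). The gripper opens to 94 mm and grips with 3 to 60 N. Pads are 16 mm wide; open, the fingers measure 119 mm over their backs; the gripper's body (75 mm by 177 mm) begins 78 mm behind the grasp point.
Start: joints at [-1.378, 0.245, 1.558, -0, 1.339, -0.174], TCP at [0.233, -0.607, 0.205] pointing down, gripper open.
Joint ranges: [-3.13, 3.13], [-1.02, 2.26], [0.13, 2.54], [-0.95, 4.09], [0.21, 2.88], [-2.74, 2.74]. Speed limits (rad/s): [2.57, 2.57, 3.14, 3.14, 3.14, 3.14].

### API

Orientations are given as a unit quaternion [x, y, z, w].
In Python, from bench import * gives the robot as it stands.
- The arm moves only by the shell command python3 -m handwheel 'ROWS' [FORCE]. ROWS is a JSON object of lists of equal length, an entry for each row: "offset": the shift along the tool's x, y, z in cm, a list of three; "rotation": the turn, a rotation vector about the tool's x, y, z in degrees, a list of three; "gripper": the closure in counts, from 0 (fully open) to 255 (shut). A call has 1 to 8 rows; each row is the pose to reach, as a shift and turn from the pose commanded when the call began, along the tool's axes at that moment; what a row does not reach only later rows make up. A row lasts 1/8 s, in which the tool goes at most 62.5 mm and 10.7 degrees, less where a joint would pass 70% of its speed; a pose out of reach is approached as far as the arm can. A call with a gripper value outside its range is refused whole. The fingers move at their own pace and stop on an object; FORCE is the grip in N (left out, the last holds). Time passes only in rows, so rows that repeat a pose let the fingers close. It gives the time, the measured TCP pose, the force, the opening and the grip force at its end, in the units of the state.
- sense(): the state, without advancing time (a new reading comes with each control period).
- grab_frame(name): name is "scene" or "top" or "wrist"; returns the picture (480x640x3 uint8, red, green, blue); there is no depth.
- get_calibration(name): a dict with "fx", "fy", "cx", "cy" (pixels), "eye" and "rotation" of the camera in the world; the wrist camera has in their place "hand_eye" (4x4, takes a point from camera to tool coordinates, whose origin is the TCP and whose axes are the flange's). Camera axes: x right, y down, z forward; pixel columns grow to the right and rows downward; lengths in m; the calibration is good to about 2 mm. A picture is of the moment at which its call begins: read the wrist's pose just before it. get_calibration takes no time and is no camera call.
- finish_job(): hands the job in; it is judged then, once.
The state is a dict: "t": time; "joints": joint angles; "dq": joint speeds; "tau": joint torques, N m; "position": TCP position; "ee_rot": TCP orientation; "force": force on the tool from outside, world axes, zero at the start; "moment": the same for the moment, N m; "opening": finger opening in m; "grip_force": force on a finger pad.
Only numpy, scipy, OpenCV 4.12 (cv2) and the standard library are available. Lean on these libraries where they do the work, as an engineer would, in place of code of your own. Each camera call takes 0.05 s, during which the arm holds its last target. There are 200 camera calls.

## Working session

There is one attempt and no reset: what is moved stays moved. The work goes in short steps, Python scripts to look and compute and a shell command to move; the robot and the scene stay as the last step left them, time stands still between calls to the robot, and variables do not carry over. Pictures are saved under pics/ and viewed, at most 10 in all, crops included, and the job is handed in when it is done.

```bash
mkdir -p pics; python3 - <<'E'
from bench import *
import cv2,numpy as np
s=sense();print(s)
for n in("scene","top"):
    im=grab_frame(n);cv2.imwrite(f"pics/{n}0.png",im[...,::-1]);c=get_calibration(n);print(n,c)
print(get_calibration("wrist"))
E
```

```text
{'t': 0.0, 'joints': array([-1.37807348e+00,  2.45796802e-01,  1.55898061e+00, -2.48539943e-06,
        1.33868085e+00, -1.74080108e-01]), 'dq': array([-9.33844787e-04, -6.04945769e-04,  9.95773429e-04,  1.32909445e-03,
       -4.86536125e-05, -1.31031079e-03]), 'tau': array([-2.73099868e-03, -4.15835738e+01, -3.14606702e+01,  6.84232987e-02,
        3.32681229e-02, -1.52832613e-04]), 'position': array([ 0.23301464, -0.60617208,  0.20437436]), 'ee_rot': array([ 9.83228558e-01,  1.82375255e-01, -9.90393197e-06, -9.32751709e-04]), 'force': array([0.0300378 , 0.3288474 , 0.25794716]), 'moment': array([-0.05471728,  0.02891761,  0.03439415]), 'grip_force': 0.0, 'opening': 0.09398933031499143}
scene {'fx': 533.1169254616842, 'fy': 533.1169254616842, 'cx': 311.81430242321755, 'cy': 239.53134478841358, 'eye': array([-0.24744833,  0.80739448,  0.76900478]), 'rotation': array([-0.30821912,  0.82514377, -0.44465298,  0.16254985])}
top {'fx': 592.2295647244379, 'fy': 592.2295647244379, 'cx': 322.59823666602426, 'cy': 236.2388185793475, 'eye': array([0.09561891, 0.01367166, 1.71896596]), 'rotation': array([-0.68910636,  0.71698841, -0.07418968,  0.07453817])}
{'fx': 347.7044260409317, 'fy': 347.7044260409317, 'cx': 321.6240004945973, 'cy': 237.9597835590904, 'hand_eye': array([[ 6.88166906e-04, -9.69934611e-01, -2.43364700e-01,
         7.09573701e-02],
       [ 9.99999710e-01,  5.88294516e-04,  4.83058941e-04,
         1.65709017e-04],
       [-3.25365467e-04, -2.43364962e-01,  9.69934735e-01,
        -1.79528782e-01],
       [ 0.00000000e+00,  0.00000000e+00,  0.00000000e+00,
         1.00000000e+00]])}
```

View pics/scene0.png

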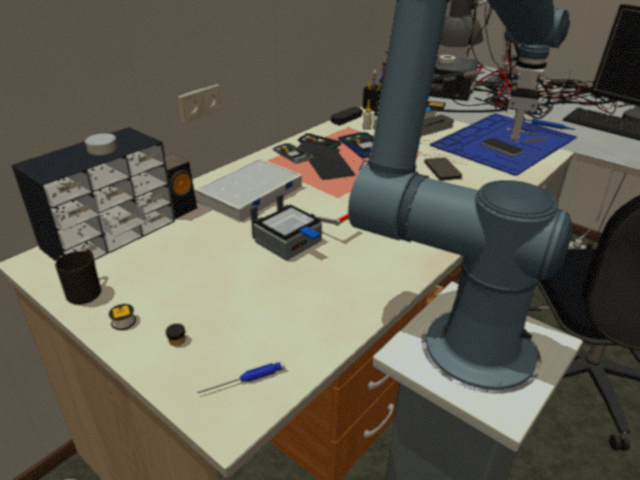

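View pics/top0.png

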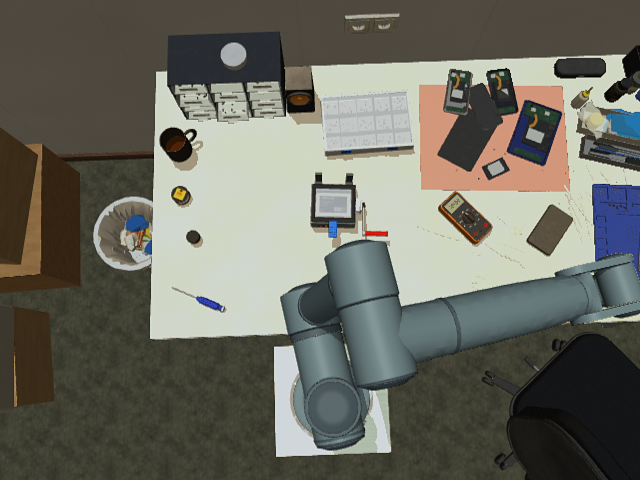

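The scene view shows the shut cover with its blue tab at (311,233) and the red grip at (345,217). In the top view the dock is centred near (333,203), with the tab at (333,229), the grip at (376,233) and the multimeter at (466,217).

```bash
cat > h.py <<'E'
import numpy as np,cv2
from scipy.spatial.transform import Rotation as R
from bench import *
def cam(n,s=None):
    c=get_calibration(n)
    if n!="wrist": Rm=R.from_quat(c["rotation"]).as_matrix() if np.size(c["rotation"])==4 else c["rotation"]; e=c["eye"]
    else:
        H=c["hand_eye"];T=R.from_quat(s["ee_rot"]).as_matrix();Rm=T@H[:3,:3];e=s["position"]+T@H[:3,3]
    return c,Rm,e
def ray(n,uv,s=None):
    c,Rm,e=cam(n,s);d=Rm@[(uv[0]-c["cx"])/c["fx"],(uv[1]-c["cy"])/c["fy"],1];return e,d/np.linalg.norm(d)
def onz(n,uv,z,s=None):
    e,d=ray(n,uv,s);return e+d*(z-e[2])/d[2]
def tri(a,b):
    (e,d),(f,g)=a,b;t=np.linalg.lstsq(np.c_[d,-g],f-e,rcond=None)[0];p,q=e+d*t[0],f+g*t[1];return (p+q)/2,np.linalg.norm(p-q)
def proj(n,p,s=None):
    c,Rm,e=cam(n,s);q=Rm.T@(np.array(p)-e);return np.array([c["fx"]*q[0]/q[2]+c["cx"],c["fy"]*q[1]/q[2]+c["cy"]])
def mask(im,col):
    h=cv2.cvtColor(im,cv2.COLOR_RGB2HSV)
    if col=="blue": return cv2.inRange(h,(100,150,60),(125,255,255))
    return cv2.inRange(h,(0,170,80),(6,255,255))|cv2.inRange(h,(174,170,80),(179,255,255))
def blob(m,roi):
    x0,y0,x1,y1=roi;k=np.zeros_like(m);k[y0:y1,x0:x1]=m[y0:y1,x0:x1]
    c=max(cv2.findContours(k,cv2.RETR_EXTERNAL,cv2.CHAIN_APPROX_NONE)[0],key=cv2.contourArea)
    M=cv2.moments(c);return np.array([M["m10"]/M["m00"],M["m01"]/M["m00"]]),cv2.contourArea(c),c
E
python3 - <<'E'
from h import *
t=cv2.imread("pics/top0.png")[...,::-1].copy();s=cv2.imread("pics/scene0.png")[...,::-1].copy()
for col,z,rt,rs in(("blue",.068,(320,215,345,242),(295,220,325,245)),("red",.064,(360,225,395,242),(330,205,355,228))):
    a,A,ca=blob(mask(t,col),rt);b,B,_=blob(mask(s,col),rs)
    print(col,a,A,b,B,onz("top",a,z),onz("scene",b,z),tri(ray("top",a),ray("scene",b)))
    print(cv2.minAreaRect(ca))
# dock frame dark
g=t.max(2);k=np.zeros_like(g);k[180:230,300:358]=(g[180:230,300:358]<95)*255
c=max(cv2.findContours(k,0,1)[0],key=cv2.contourArea);r=cv2.minAreaRect(c);print(r)
P=[onz("top",p,.06)[:2] for p in cv2.boxPoints(r)];print(np.round(P,3))
for i in range(4):
    d=P[(i+1)%4]-P[i];print(np.linalg.norm(d),np.degrees(np.arctan2(d[1],d[0])))
cv2.imwrite("pics/crop.png",cv2.resize(t[165:250,290:400],None,fx=6,fy=6,interpolation=2)[...,::-1])
E
```

```text
blue [332.5 228.5] 105.0 [309.37726098 232.02325581] 129.0 [ 0.47017246 -0.02166995  0.068     ] [ 0.46775863 -0.0188196   0.068     ] (array([ 0.47060549, -0.02182911,  0.06539052]), np.float64(0.0003733970711539233))
((332.5, 228.5), (15.0, 7.0), 90.0)
red [376.08064516 233.16666667] 62.0 [343.75213675 217.66666667] 19.5 [ 0.45239696 -0.14568707  0.064     ] [ 0.45041446 -0.13285989  0.064     ] (array([ 0.45645504, -0.14521044,  0.05540951]), np.float64(0.005079749609497653))
((376.0, 233.0), (4.0, 22.0), 90.0)
((333.0, 203.5), (47.0, 44.0), 90.0)
[[ 0.62   0.035]
 [ 0.615 -0.094]
 [ 0.474 -0.087]
 [ 0.479  0.04 ]]
0.12863403463146847 -92.32763956707437
0.1409739623904579 177.10075635660658
0.1264439744861304 87.69494092552121
0.14101895668745615 -2.0092281767040587
```

View pics/crop.png

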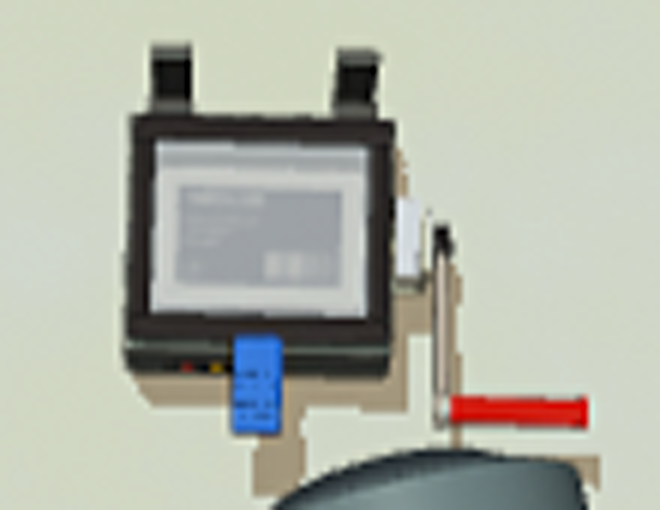

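The crop confirms the dock is nearly square to the bench, with a yaw of roughly -3°. The cover is shut and the lever is at rest on the right. Next I'll work out the move to a look pose above it.

```bash
cat >> h.py <<'E'
def need(p,yaw_toolx,tool_tilt=None):
    "offset (cm) and rotvec (deg) from present pose to TCP p, tool down with tool x at yaw (deg)"
    s=sense();T=R.from_quat(s["ee_rot"]);a=np.radians(yaw_toolx)
    G=R.from_matrix(np.c_[[np.cos(a),np.sin(a),0],[np.sin(a),-np.cos(a),0],[0,0,-1]])
    return np.round(T.inv().apply(np.array(p)-s["position"])*100,2),np.round(np.degrees((T.inv()*G).as_rotvec()),2)
E
python3 -c "
from h import *
print(need([.45,-.05,.25],-3.5))"
```

```text
(array([ 40.21, -44.15,  -4.47]), array([-0.1 ,  0.  , 24.52]))
```

```bash
python3 -m handwheel '{"offset":[[4,-4.4,-3],[8,-8.8,-4.5],[12,-13.2,-4.5],[16,-17.6,-4.5],[20,-22,-4.5],[24,-26.4,-4.5],[28,-30.8,-4.5],[32,-35.2,-4.5]],"rotation":[[0,0,3],[0,0,6],[0,0,9],[0,0,12],[0,0,15],[0,0,18],[0,0,21],[0,0,24.5]],"gripper":[0,0,0,0,0,0,60,120]}'; python3 -c "
from h import *
print(need([.45,-.05,.25],-3.5))"
```

```text
t: 1.1
position: [0.4057, -0.1615, 0.2502]
ee_rot: [1.0, -0.032, 0.0, -0.0]
force: [-0.2, -0.6, -0.5]
opening: 0.0774
grip_force: 0.0
(array([  3.72, -11.41,   0.02]), array([-0.  , -0.  , -0.12]))
```

```bash
python3 -m handwheel '{"offset":[[1.8,-5.5,0],[3.7,-11.4,0],[3.7,-11.4,0],[3.7,-11.4,0]],"rotation":[[0,0,0],[0,0,0],[0,0,0],[0,0,0]],"gripper":[120,120,120,120]}'; python3 - <<'E'
from h import *
import pickle
s=sense();w=grab_frame("wrist");cv2.imwrite("pics/w1.png",w[...,::-1]);pickle.dump(s,open("s1.pkl","wb"))
print(proj("wrist",[.463,-.0215,.063],s),proj("wrist",[.455,-.145,.059],s))
for c in("blue","red"):
    b,A,k=blob(mask(w,c),(0,0,640,480));print(c,b,A,cv2.minAreaRect(k))
E
```

```text
t: 1.6
position: [0.4492, -0.052, 0.2501]
ee_rot: [1.0, -0.03, -0.0, 0.0]
force: [0.1, -0.4, 0.7]
opening: 0.0495
grip_force: 0.0
[292.13398628 207.78042371] [407.51645719 207.75167935]
blue [292.28341653 198.38620817] 901.5 ((292.0, 198.5), (43.0, 22.0), 90.0)
red [411.16830601 207.00901639] 610.0 ((410.5, 207.0), (12.0, 61.0), 90.0)
```

View pics/w1.png

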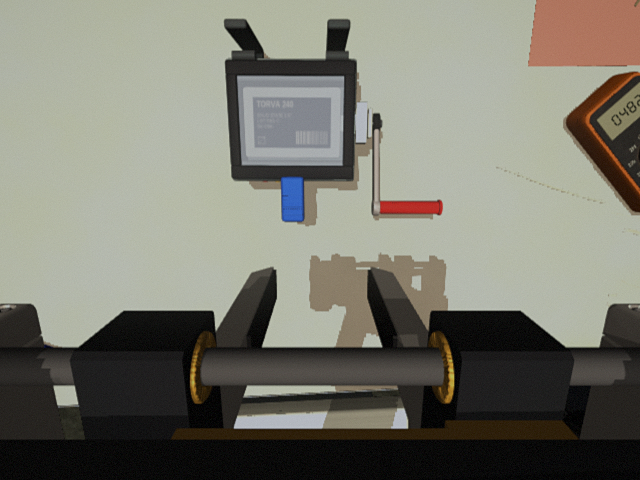

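The wrist view shows the frame square to the image, so the dock's yaw is about -3.5°. The tab spans (281–303, 177–221) and the red grip is centred at (411,207), with its arm at (377,207).

```bash
python3 - <<'E'
from h import *
import pickle
s=pickle.load(open("s1.pkl","rb"));w=cv2.imread("pics/w1.png")[...,::-1].copy()
ys,xs=np.nonzero(mask(w,"red"));c=np.polyfit(xs,ys,1);print("red slope deg",np.degrees(np.arctan(c[0])),xs.min(),xs.max())
ys,xs=np.nonzero(mask(w,"blue"));print("blue slope",np.degrees(np.polyfit(ys,xs,1)[0]),ys.min(),ys.max(),xs.min(),xs.max())
g=w.max(2)[:190,215:365];k=(g<70).astype(np.uint8)*255
# frame left/right outer edges and front edge
L=[215+np.nonzero(k[r])[0].min() for r in range(75,165)];Rr=[215+np.nonzero(k[r])[0].max() for r in range(75,165)]
print("edges slope",[np.degrees(np.polyfit(range(75,165),e,1)[0]) for e in(L,Rr)],np.mean(L),np.mean(Rr))
print("tab near end",onz("wrist",(292,221.5),.068,s),"tab far",onz("wrist",(292,177),.068,s))
print("tab c",onz("wrist",(292.3,198.4),.068,s))
for u in(381,411.2,442.5):print("grip",onz("wrist",(u,207),.066,s))
a=ray("wrist",(411.2,207),s);t=cv2.imread("pics/top0.png")
print("grip tri",tri(a,ray("top",(376.1,233.2))),"tab tri",tri(ray("wrist",(292.3,198.4),s),ray("top",(332.5,228.5))))
print("cover corners",[onz("wrist",p,.065,s).round(4) for p in((225,60),(356,60),(356,180),(233,180))])
E
```

```text
red slope deg 0.04098339033783238 380 441
blue slope 1.170184498673393 177 220 281 303
edges slope [np.float64(3.490050363393069), np.float64(-1.5408100725953364)] 228.82222222222222 353.9
tab near end [ 0.44916102 -0.02065433  0.068     ] tab far [ 0.49559243 -0.02439971  0.068     ]
tab c [ 0.47360788 -0.02294002  0.068     ]
grip [ 0.45870176 -0.11540693  0.066     ]
grip [ 0.45680055 -0.14720217  0.066     ]
grip [ 0.45483005 -0.18015638  0.066     ]
grip tri (array([ 0.4545841, -0.1480078,  0.0564386]), np.float64(0.003305910466986746)) tab tri (array([ 0.47237019, -0.02195761,  0.05819903]), np.float64(0.00016384063021495344))
cover corners [array([0.6096, 0.031 , 0.065 ]), array([ 0.6021, -0.0942,  0.065 ]), array([ 0.4884, -0.0902,  0.065 ]), array([0.496 , 0.0372, 0.065 ])]
```

Tab and grip agree with the dock model: the pivot comes out at dock x = 0 and the grip at dock y = -0.125. Next is the tab.

```bash
python3 -c "
from h import *
print(need([.464,-.0218,.044],-3.45))"
```

```text
(array([ 1.31, -3.18, 20.62]), array([ 0.01,  0.03, -0.1 ]))
```

```bash
python3 -m handwheel '{"offset":[[1.3,-3.2,3],[1.3,-3.2,8],[1.3,-3.2,13],[1.3,-3.2,17],[1.3,-3.2,20.6],[1.3,-3.2,20.6],[1.3,-3.2,20.6]],"rotation":[[0,0,0],[0,0,0],[0,0,0],[0,0,0],[0,0,0],[0,0,0],[0,0,0]],"gripper":[120,120,120,120,120,120,120]}' 10; python3 -m handwheel '{"offset":[[0,0,0],[0,0,0],[0,0,0],[0,0,0],[0,0,0]],"rotation":[[0,0,0],[0,0,0],[0,0,0],[0,0,0],[0,0,0]],"gripper":[255,255,255,255,255]}' 10; python3 - <<'E'
from h import *
s=sense();print(s["position"],s["force"],s["opening"],s["grip_force"])
yaw=np.radians(-3.45)
r=.147
# arc offsets in tool axes: x fwd, z down; assume tool aligned; tab offset 3 mm above plane
p0=np.array([-np.sqrt(r*r-.003**2),.003])
for a in np.arange(.12,1.8,.12).tolist()+[1.76,1.80]:
    q=np.array([p0[0]*np.cos(a)+p0[1]*np.sin(a),-p0[0]*np.sin(a)+p0[1]*np.cos(a)])
    print(round(a,2),np.round((q-p0)*[100,-100],2))
E
```

```text
t: 2.52
position: [0.4653, -0.022, 0.0458]
ee_rot: [1.0, -0.031, 0.001, 0.0]
force: [1.5, -0.5, 0.2]
opening: 0.0501
grip_force: 0.0
t: 3.15
position: [0.4649, -0.0218, 0.0452]
ee_rot: [1.0, -0.03, 0.0, 0.001]
force: [-1.8, -4.7, 2.1]
opening: 0.0242
grip_force: 10.0
[ 0.46487118 -0.02181603  0.04521542] [-1.75275823 -4.73027796  2.11701841] 0.02416187528777577 10.00001773238182
0.12 [ 0.14 -1.76]
0.24 [ 0.49 -3.48]
0.36 [ 1.05 -5.16]
0.48 [ 1.8  -6.75]
0.6 [ 2.74 -8.25]
0.72 [ 3.85 -9.62]
0.84 [  5.11 -10.84]
0.96 [  6.51 -11.91]
1.08 [  8.03 -12.8 ]
1.2 [  9.65 -13.51]
1.32 [ 11.34 -14.01]
1.44 [ 13.08 -14.31]
1.56 [ 14.84 -14.4 ]
1.68 [ 16.6  -14.28]
1.8 [ 18.33 -13.94]
1.76 [ 17.76 -14.08]
1.8 [ 18.33 -13.94]
```

Tab gripped at an opening of 24 mm. Now I'll swing it along the arc.

```bash
python3 -m handwheel '{"offset":[[0.14,0,-1.76],[0.49,0,-3.48],[1.05,0,-5.16],[1.8,0,-6.75],[2.74,0,-8.25],[3.85,0,-9.62],[5.11,0,-10.84],[5.11,0,-10.84]],"rotation":[[0,0,0],[0,0,0],[0,0,0],[0,0,0],[0,0,0],[0,0,0],[0,0,0],[0,0,0]],"gripper":[255,255,255,255,255,255,255,255]}' 10
```

```text
t: 4.15
position: [0.5164, -0.0251, 0.154]
ee_rot: [1.0, -0.03, 0.001, 0.001]
force: [-2.1, -5.9, 1.4]
opening: 0.0239
grip_force: 10.0
```

```bash
python3 -m handwheel '{"offset":[[1.4,0,-1.07],[2.92,0,-1.96],[4.54,0,-2.67],[6.23,0,-3.17],[7.97,0,-3.47],[9.73,0,-3.56],[11.49,0,-3.44],[12.7,0,-3.23]],"rotation":[[0,0,0],[0,0,0],[0,0,0],[0,0,0],[0,0,0],[0,0,0],[0,0,0],[0,0,0]],"gripper":[255,255,255,255,255,255,255,255]}' 10; python3 -m handwheel '{"offset":[[0,0,0],[0.2,0,0]],"rotation":[[0,0,0],[0,0,0]],"gripper":[255,255]}' 10;python3 - <<'E'
from h import *
cv2.imwrite("pics/sc2.png",cv2.resize(grab_frame("scene")[130:310,200:440],None,fx=3,fy=3)[...,::-1])
E
```

```text
t: 5.15
position: [0.6423, -0.0331, 0.185]
ee_rot: [1.0, -0.031, -0.0, 0.001]
force: [-0.8, -5.4, 1.7]
opening: 0.0236
grip_force: 10.0
t: 5.4
position: [0.6437, -0.0331, 0.1848]
ee_rot: [1.0, -0.031, -0.0, 0.001]
force: [-1.9, -6.7, 0.9]
opening: 0.0236
grip_force: 10.0
```

View pics/sc2.png

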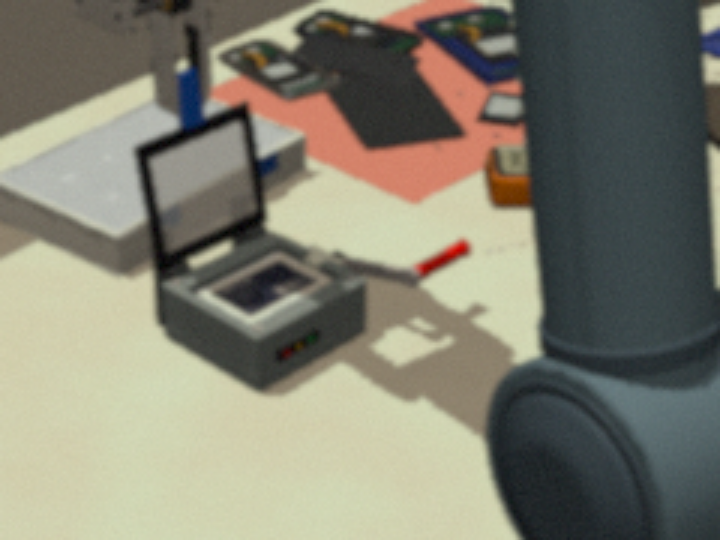

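The cover leans back past upright near its stop, with the tab at (190,95) in the crop still held. I'll open the fingers and retreat upwards.

```bash
python3 -m handwheel '{"offset":[[0,0,0],[0,0,0],[0,0,0],[0,0,-1],[0,0,-4],[0,0,-8],[0,0,-10],[0,0,-10]],"rotation":[[0,0,0],[0,0,0],[0,0,0],[0,0,0],[0,0,0],[0,0,0],[0,0,0],[0,0,0]],"gripper":[120,120,120,120,120,120,120,120]}'; python3 - <<'E'
from h import *
print(need([.457,-.147,.25],86.55),sense()["joints"])
cv2.imwrite("pics/sc3.png",cv2.resize(grab_frame("scene")[130:310,200:440],None,fx=3,fy=3)[...,::-1])
E
```

```text
t: 6.45
position: [0.645, -0.0318, 0.2872]
ee_rot: [1.0, -0.03, 0.002, 0.0]
force: [0.2, 0.4, 0.3]
opening: 0.0497
grip_force: 0.0
(array([-18.07,  12.64,   3.66]), array([  0.19,  -0.14, -90.03])) [-2.24520011e-01  1.79037571e-01  1.48590411e+00  6.03459240e-05
  1.47299897e+00  1.40697870e+00]
```

View pics/sc3.png

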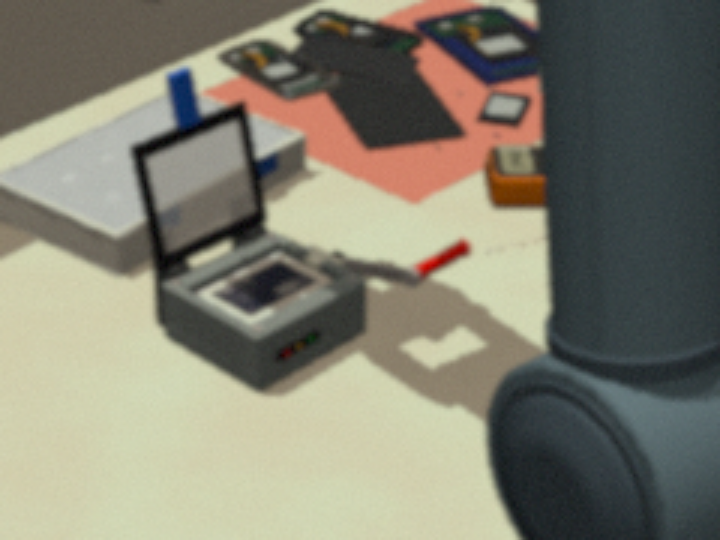

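The released cover stays back on its stop, with the tab free at (182,97). Now to above the lever grip.

```bash
python3 -m handwheel '{"offset":[[-3,1.5,0],[-6,3,0],[-9,5,0],[-12,7,0],[-15,9,0],[-18.1,10.5,0],[-18.1,12.6,0],[-18.1,12.6,0]],"rotation":[[0,0,-10],[0,0,-20],[0,0,-30],[0,0,-40],[0,0,-50],[0,0,-60],[0,0,-70],[0,0,-80]],"gripper":[120,120,120,120,120,120,120,120]}'; python3 - <<'E'
from h import *
print(need([.457,-.147,.041],86.55))
E
```

```text
t: 7.5
position: [0.4546, -0.147, 0.2829]
ee_rot: [0.784, 0.621, -0.001, -0.002]
force: [0.3, 0.4, -0.1]
opening: 0.0499
grip_force: 0.0
(array([ 0.03,  0.32, 24.19]), array([-0.19, -0.08, -9.82]))
```

```bash
python3 -m handwheel '{"offset":[[0,0.3,2],[0,0.3,6],[0,0.3,9],[0,0.3,9],[0,0.3,9]],"rotation":[[0,0,-9.8],[0,0,-9.8],[0,0,-9.8],[0,0,-9.8],[0,0,-9.8]],"gripper":[120,120,120,120,120]}'; python3 - <<'E'
from h import *
s=sense();w=grab_frame("wrist");cv2.imwrite("pics/w4.png",w[...,::-1])
b,A,k=blob(mask(w,"red"),(0,0,640,480));r=cv2.minAreaRect(k);print(b,A,r,onz("wrist",b,.065,s),need([.457,-.147,.041],86.55))
print([onz("wrist",p,.062,s).round(4) for p in cv2.boxPoints(r)])
E
```

```text
t: 8.12
position: [0.4589, -0.1472, 0.1955]
ee_rot: [0.729, 0.684, 0.0, -0.0]
force: [0.7, 0.2, 2.1]
opening: 0.0497
grip_force: 0.0
[317.86459602 229.02639058] 821.0 ((317.5, 229.5), (69.0, 15.0), 90.0) [ 0.45619609 -0.14604375  0.065     ] (array([ 0.04, -0.26, 15.53]), array([ 0.08,  0.04, -0.23]))
[array([ 0.4511, -0.1149,  0.062 ]), array([ 0.4646, -0.1158,  0.062 ]), array([ 0.4606, -0.181 ,  0.062 ]), array([ 0.4465, -0.1801,  0.062 ])]
```

View pics/w4.png

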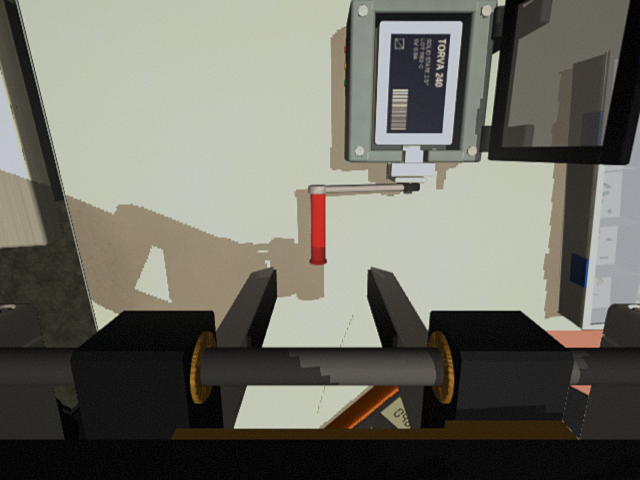

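The wrist view shows the red grip at (318,229), centred between the open fingers. The drive lies uncovered and the cover is open on the right. Descending to grip.

```bash
python3 -m handwheel '{"offset":[[0,-0.3,4],[0,-0.3,8],[0,-0.3,12],[0,-0.3,14.5],[0,-0.3,15.5],[0,-0.3,15.5]],"rotation":[[0,0,0],[0,0,0],[0,0,0],[0,0,0],[0,0,0],[0,0,0]],"gripper":[120,120,120,120,120,120]}' 12; python3 -m handwheel '{"offset":[[0,0,0],[0,0,0],[0,0,0],[0,0,0],[0,0,0],[0,0,0]],"rotation":[[0,0,0],[0,0,0],[0,0,0],[0,0,0],[0,0,0],[0,0,0]],"gripper":[255,255,255,255,255,255]}' 12; python3 - <<'E'
from h import *
s=sense();print(s["position"],R.from_quat(s["ee_rot"]).as_matrix().round(3).tolist())
f=np.radians(15)
for a in np.arange(.1308,1.31,.1309):print(round(a,3),np.round([9*(np.cos(f)-np.cos(f+a)),-9*(np.sin(f+a)-np.sin(f))],2))
E
```

```text
t: 8.93
position: [0.4563, -0.1473, 0.0408]
ee_rot: [0.729, 0.684, 0.0, 0.0]
force: [-0.8, -0.6, 0.5]
opening: 0.0495
grip_force: 0.0
t: 9.68
position: [0.4551, -0.147, 0.0401]
ee_rot: [0.729, 0.684, -0.001, -0.001]
force: [-5.0, -1.0, 3.7]
opening: 0.0135
grip_force: 12.0
[ 0.45508788 -0.14697391  0.04007784] [[0.064, 0.998, -0.002], [0.998, -0.064, 0.0], [-0.0, -0.002, -1.0]]
0.131 [ 0.38 -1.11]
0.262 [ 0.9  -2.17]
0.393 [ 1.55 -3.15]
0.524 [ 2.33 -4.03]
0.654 [ 3.21 -4.81]
0.785 [ 4.19 -5.46]
0.916 [ 5.25 -5.99]
1.047 [ 6.36 -6.36]
1.178 [ 7.52 -6.59]
1.309 [ 8.69 -6.67]
```

```bash
python3 -m handwheel '{"offset":[[0,0.38,-1.11],[0,0.9,-2.17],[0,1.55,-3.15],[0,2.33,-4.03],[0,3.21,-4.81],[0,4.19,-5.46],[0,5.25,-5.99],[0,5.25,-5.99]],"rotation":[[0,0,0],[0,0,0],[0,0,0],[0,0,0],[0,0,0],[0,0,0],[0,0,0],[0,0,0]],"gripper":[255,255,255,255,255,255,255,255]}' 12
```

```text
t: 10.68
position: [0.5089, -0.1505, 0.102]
ee_rot: [0.729, 0.684, -0.0, 0.0]
force: [-6.3, 1.1, 10.5]
opening: 0.0134
grip_force: 12.0
```

```bash
python3 -m handwheel '{"offset":[[0,1.1,-0.45],[0,2.2,-0.7],[0,2.8,-0.75],[0,3.2,-0.8],[0,3.2,-0.8],[0,3.2,-0.8]],"rotation":[[0,0,0],[0,0,0],[0,0,0],[0,0,0],[0,0,0],[0,0,0]],"gripper":[255,255,255,255,255,255]}' 12; python3 - <<'E'
from h import *
s=sense();w=grab_frame("wrist");cv2.imwrite("pics/w5.png",w[...,::-1]);print(s["position"],s["force"])
b,A,k=blob(mask(w,"red"),(0,0,640,480));r=cv2.minAreaRect(k);print(b,A,r,onz("wrist",b,.132,s))
yaw=np.radians(-3.45);ex=np.array([np.cos(yaw),np.sin(yaw),0])
piv=np.array([.4556,-.147,.036])+.0869*ex;print("piv",piv,"top px",proj("wrist",piv+[0,0,.09],s),"piv px",proj("wrist",piv,s))
g=s["position"]+[0,0,.019]-piv;print("angle off vertical (x based)",np.arcsin(g@ex/.09),g)
E
```

```text
t: 11.42
position: [0.5403, -0.1525, 0.1083]
ee_rot: [0.73, 0.684, 0.0, 0.0]
force: [-3.4, -0.0, 4.8]
opening: 0.0136
grip_force: 12.0
[ 0.54026265 -0.15246294  0.10830977] [-3.41829409 -0.01328085  4.82443989]
[321.46893939 289.64312354] 2860.0 ((321.5, 290.5), (113.0, 27.0), 90.0) [ 0.54109202 -0.14670571  0.132     ]
piv [ 0.54234251 -0.15222942  0.036     ] top px [324.64895703 295.11285473] piv px [323.42468209 246.7736715 ]
angle off vertical (x based) -0.022913543849367165 [-0.00207986 -0.00023352  0.09130977]
```

View pics/w5.png

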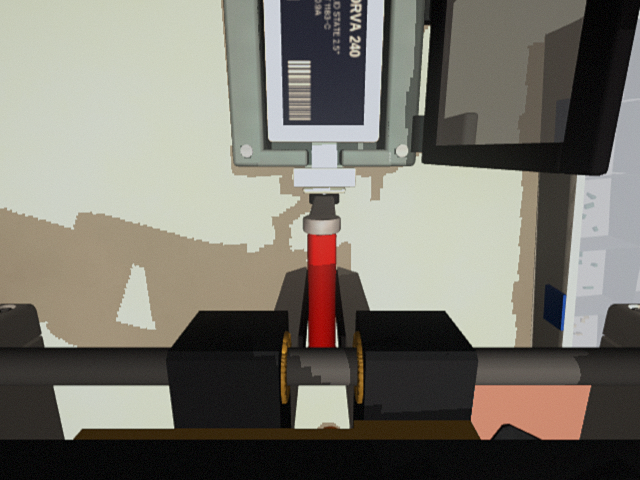

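The wrist view shows the lever upright: grip at x≈321, pivot hub at x≈323 below it. It is about 0.02 rad short of the top, so I'll nudge it 1 mm and let it settle.

```bash
python3 -m handwheel '{"offset":[[0,0.1,0],[0,0.1,0],[0,0.1,0],[0,0.1,0],[0,0.1,0],[0,0.1,0]],"rotation":[[0,0,0],[0,0,0],[0,0,0],[0,0,0],[0,0,0],[0,0,0]],"gripper":[255,255,255,255,255,255]}' 12; python3 - <<'E'
from h import *
cv2.imwrite("pics/sc6.png",cv2.resize(grab_frame("scene")[130:310,200:440],None,fx=3,fy=3)[...,::-1]);print(sense()["position"])
E
```

```text
t: 12.22
position: [0.541, -0.1525, 0.1083]
ee_rot: [0.73, 0.684, 0.0, 0.0]
force: [-2.9, -0.9, 4.8]
opening: 0.0136
grip_force: 12.0
[ 0.54106562 -0.15254077  0.10825301]
```

View pics/sc6.png

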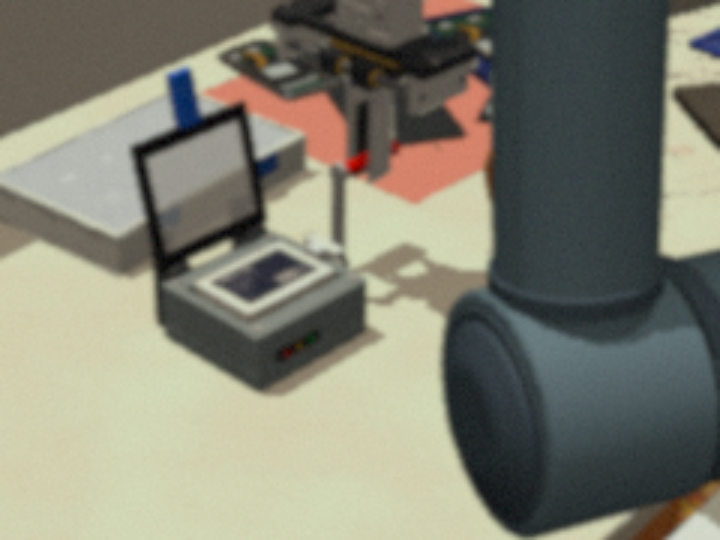

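The cover rests open, the lever stands straight up in the gripper at (350,165), and the drive is raised to the rim at (263,280). Handing in.

```bash
python3 -c "
from bench import *
print(finish_job())"
```

```text
the job is handed in; nothing more can be done
None
```

The job is handed in at about 12 s: the cover rests open on its stop and is released, the gripper is still holding the cam lever upright to within about 0.02 rad, and the drive is raised.

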